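Stow the spring clip in the latch tin

TASK

Put the loose steel spring clip away in the aluminium latch tin: push the thumb piece down until the catch lets go and the sprung lid pops fully open, set the clip down inside, let go of it, then push the lid down until it snaps shut and stays shut. How far the thumb piece is screwed out is not known, so feel for it; use a light hand, just enough force to work the latch and the lid, and leave the mug, bowl, pot lid and ladle where they are.

Things in the scene. Friction and masses are not known exactly. Their poses are not given: they have to be found in the camera images.
- tin: Open-topped square aluminium tin, 140 x 140 mm outside, fixed to the bench; rim 65 mm above the bench, walls and floor 4 mm thick (61 mm deep inside). Origin at the centre of its underside, on the bench, z up. Its -x side carries the latch and is turned roughly towards the robot; the hinge is along its +x rim. A lid covers it at the start.
- hook (a point): Fixed point on the tin, at the top of the upright steel catch at rest: 86 mm to the -x side of the tin's origin, 86 mm above the bench. The catch is 22 mm wide, stands 77 to 92 mm before the tin's centre, hooks over a short tongue on the lid's front edge and leans up to 8 mm away (to -x) when the thumb lever below it is pushed down.
- thumb (a point): Fixed point on the tin: centre of the thumb lever's top at rest, 121 mm to -x of the tin's origin, 37 mm above the bench. Above it sits the thumb piece, a dark steel disc 26 mm across on a threaded stem; its upper face is 8 to 20 mm above this point, differing each time, not reported. Pushed down: spring 2 N, catch lets go at about 4 N after 4 to 6 mm, hard stop after 7 mm.
- lid (a joint): Lid angle about its hinge, rad: about 0.01 shut and latched (0 = pressed hard on the rim), 1.5 sprung fully open, almost upright. Lid: aluminium plate 142 x 142 x 8 mm, shut its top is 73 mm above the bench. Not latched, it springs open.
- lid_edge (a point): Point on the lid's outer face, on its middle line, 130 mm from the hinge axis (12 mm from the free edge); moves with the lid. The lid's spring pushes open with 1 to 3 N here; over the last 12 mm down the tongue rides over the sloped hook and the push needed rises to about 8 N, then it snaps under the hook, just before the lid meets the rim.
- lid_hinge (a point): Middle of the hinge axis, fixed on the tin: 70 mm to +x of the tin's origin, 65 mm above the bench. The axis runs along the tin's y; the lid's underside passes through it, and its outer face lies 8 mm further out.
- clip: Loose spring clip of bright steel, about 60 g, all one rigid piece for this job: two 3 mm plates 66 mm long and 24 mm wide, the lower one flat on the bench, the upper one rising from the jaw at -x to 26 mm high at +x. Origin under the middle of the lower plate, x along its length, y across its 24 mm width (the way to grip it), z up.
- mug: Green enamel mug, 80 mm across, 85 mm high, origin at the centre of its foot. Leave alone.
- bowl: Small clay grinding bowl, 90 mm across, 45 mm high, origin at the centre of its foot. Leave alone.
- pot_lid: Silver aluminium pot lid lying flat, 180 mm across, 38 mm high with its knob, origin at the centre of its underside. Leave alone.
- ladle: Red plastic ladle, about 320 mm long along its x, scoop 72 mm across at the +x end, origin on the bench below its handle. Leave alone.
Mind the look-alikes: they are no part of the job. Several things look just like the clip: the one meant starts nearest to the robot's base.

How it is judged:
By the outcome, as a careful person would: the job done as asked, in the order asked, and still so for the second after the job is handed in, with the robot touching nothing.
It also fails if it takes over 72 s, if anything falls off the work surface, if the arm or the gripper's body presses on something with over 40 N, if the wrist force passes 120 N, or if a joint passes its speed limit or range.

ROBOT

A 6-joint arm with a two-finger parallel gripper is mounted at the origin on the work surface. World frame = base frame: x ahead of the robot, y to its left, z up, the work surface at z = 0. Lengths are in m, angles in rad, forces in N, time in s.
With the tool pointing down it reaches from about 0.225 to 0.875 m from the base axis. Payload 3.4 kg.
Tool frame: the origin (TCP) lies at the very end of the fingers, on their centre line; the grasp point (between the pads) lies 19 mm behind it (grip_depth is the distance from the TCP to the grasp point, in m); x points along the fingers, z is the direction in which the jaws open and shut, and the axes are right-handed (so a half turn about x gives the same grasp; the last joint's range is limited). The gripper opens to 85 mm and grips with 20 to 120 N. Pads are 22 mm wide; open, the fingers measure 114 mm over their backs; the gripper's body (76 mm by 85 mm) begins 54 mm behind the grasp point. The pads swing forward as they close: fully open they stand 13 mm farther back than shut.
Start: joints at [1.211, 0.276, 1.505, -0, 1.361, -0.121], TCP at [0.136, 0.559, 0.231] pointing down, gripper open.
Joint ranges: [-2.89, 2.89], [-0.75, 2.08], [0.22, 2.7], [-1.18, 4.32], [0.11, 2.71], [-2.7, 2.7]. Speed limits (rad/s): [2.57, 2.57, 3.14, 3.14, 3.14, 3.14].

INTERFACE

Orientations are given as a unit quaternion [w, x, y, z].
In Python, from rig import get_state, get_image, sign_off, grip_depth gives the robot as it stands. The module is installed in compiled form; this text tells all that it offers.
- The arm moves only by the tool arm_command, never from a script. Its argument "series" is a list of rows, each an object with "dp": the shift along the tool's x, y, z scaled (see below), a list of three; "angular": the turn, a rotation vector about the tool's x, y, z scaled (see below), a list of three; "gripper": the finger opening in mm, from 0 to 85.4. A call has exactly 8 rows; each row shifts and turns the pose as measured when the row begins, along the tool's axes as they then stand; what a row does not reach is not made up. The controller multiplies each number of a shift by 0.12 m and each number of a turn by 90 degrees. A row lasts 1/8 s, in which the tool goes at most 62.5 mm and 10.7 degrees, less where a joint would pass 70% of its speed; a pose out of reach is approached as far as the arm can. A call with a number of a shift or a turn outside -1 to 1 is refused whole. A call with a gripper value outside its range is refused whole. The fingers move at their own pace and stop on an object; "grip_force" is the grip in N (left out, the last holds). Time passes only in rows, so rows that do not move let the fingers close, or fill a call up. It gives the time, the measured TCP pose, the force and the opening at its end, in the units of the state.
- get_state(): the state, without advancing time (a new reading comes with each control period).
- get_image(name): name is "side" or "top"; returns a dict with "image" (400x640x3 uint8, blue, green, red), "depth" (400x640 float32, m along the optical axis (not along the pixel's ray), 0 where there is no reading), "mtx" (3x3 intrinsics, pixels), "view" (4x4, takes a point from world to camera coordinates). Camera axes: x right, y up, looking along -z (the intrinsics and any distortion apply to the point x, -y, -z); pixel columns grow to the right and rows downward; lengths in m; the calibration is good to about 2 mm. A picture is of the moment at which its call begins.
- sign_off(): hands the job in, once; it reports no verdict.
The state is a dict: "clock": time; "qpos": joint angles; "qd": joint speeds; "effort": joint torques, N m; "position": TCP position; "ee_rot": TCP orientation; "contact_force": force on the tool from outside, world axes, zero at the start; "moment": the same for the moment, N m; "width": finger opening in m.
Only numpy, scipy, OpenCV 4.12 (cv2) and the standard library are available. Lean on these libraries where they do the work, as an engineer would, in place of code of your own. Each camera call takes 0.05 s, during which the arm holds its last target. There are 200 camera calls.

## Working session

There is one attempt and no reset: what is moved stays moved. The work goes in short steps, Python scripts to look and compute and a tool call to move; the robot and the scene stay as the last step left them, time stands still between calls to the robot, and variables do not carry over. Pictures are saved under pics/ and viewed, about 8 in all and at most 12, crops included, and the job is handed in when it is done.

Besides the shell and the picture viewer there is one more tool, called after ">>>" by a JSON object that holds its "op" and its "data", one argument or row to a line. arm_command: Moves the arm, as the interface text tells. Its arguments: {"type":"object","properties":{"series":{"type":"array","items":{"type":"object","properties":{"dp":{"type":"array","items":{"type":"number"}},"angular":{"type":"array","items":{"type":"number"}},"gripper":{"type":"number"}}}},"grip_force":{"type":"number"}},"required":["series"]}

```bash
mkdir -p pics
cat > h.py <<'E'
import numpy as np, cv2
from rig import get_state, get_image
def ray(im,u,v):
    K=im["mtx"];V=im["view"];R=V[:3,:3];t=V[:3,3]
    d=np.array([(u-K[0,2])/K[0,0],-(v-K[1,2])/K[1,1],-1.0])
    return -R.T@t, R.T@d
def onz(im,u,v,z):
    o,d=ray(im,u,v); return o+d*(z-o[2])/d[2]
def bydepth(im,u,v):
    o,d=ray(im,u,v); return o+d*im["depth"][int(v),int(u)]
def pix(im,p):
    c=im["view"]@np.r_[p,1]; K=im["mtx"]
    return K[0,0]*c[0]/-c[2]+K[0,2], K[1,1]*-c[1]/-c[2]+K[1,2]
def cloud(im):
    K=im["mtx"];V=im["view"];R=V[:3,:3];t=V[:3,3]
    v,u=np.mgrid[:400,:640];D=im["depth"]
    c=np.stack([(u-K[0,2])/K[0,0]*D,-(v-K[1,2])/K[1,1]*D,-D],-1)
    return (c-t)@R
E
python3 - <<'E'
from h import *
for n in("top","side"):
    im=get_image(n); cv2.imwrite(f"pics/{n}0.png",im["image"]); np.savez(f"{n}0.npz",**im)
    print(n,im["mtx"].round(1).tolist(),im["view"].round(3).tolist())
print(get_state())
E
```

```text
top [[436.2, 0.0, 319.1], [0.0, 436.2, 198.5], [0.0, 0.0, 1.0]] [[-0.008, -1.0, -0.019, -0.114], [0.996, -0.009, 0.088, -0.554], [-0.088, -0.018, 0.996, -1.537], [0.0, 0.0, 0.0, 1.0]]
side [[456.5, 0.0, 315.7], [0.0, 456.5, 194.9], [0.0, 0.0, 1.0]] [[0.995, -0.094, -0.017, -0.569], [0.082, 0.747, 0.659, -0.023], [-0.049, -0.658, 0.752, -1.493], [0.0, 0.0, 0.0, 1.0]]
{'clock': 0.1, 'qpos': array([ 1.21098818e+00,  2.76510050e-01,  1.50600053e+00,  1.27860520e-05,
        1.36070649e+00, -1.20991105e-01]), 'qd': array([-0.00137728,  0.00071183, -0.00432551,  0.00095649,  0.0002847 ,
        0.00071693]), 'effort': array([ 3.63145256e-03, -4.17708135e+01, -2.46401703e+01, -4.17106912e-04,
        6.01274820e-03,  2.59223981e-06]), 'position': array([0.13584696, 0.55823756, 0.23054099]), 'ee_rot': array([ 0.55550911, -0.43717022,  0.55649592,  0.43658231]), 'contact_force': array([-0.31846058,  1.07396361, -0.29283846]), 'moment': array([-0.00591108,  0.02311384,  0.00549019]), 'width': 0.08522880149244212}
```

View pics/top0.png

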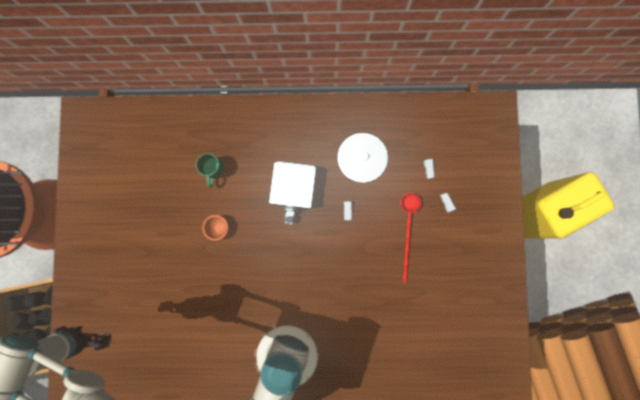

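View pics/side0.png

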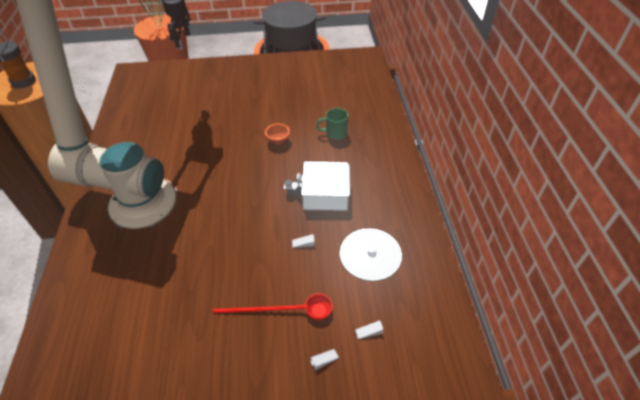

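Clip candidates in the top view are (347,211), (429,168) and (448,202); in the side view they are (303,242), (369,330) and (324,359). The base is near top (287,355), so the nearest is the one at top (347,211) / side (303,242). The tin is at top (292,185), with its latch at (290,213).

Run:
```python
from h import *
t=dict(np.load("top0.npz"));s=dict(np.load("side0.npz"))
a=cv2.resize(t["image"][150:240,260:380],None,fx=5,fy=5,interpolation=cv2.INTER_CUBIC)
b=cv2.resize(s["image"][150:260,270:370],None,fx=5,fy=5,interpolation=cv2.INTER_CUBIC)[:450]
cv2.imwrite("pics/crop1.png",a); cv2.imwrite("pics/crop2.png",cv2.resize(s["image"][155:255,270:370],None,fx=6,fy=6,interpolation=cv2.INTER_CUBIC))
for n,im,w in(("top",t,(260,380,140,240)),("side",s,(270,360,150,260))):
    P=cloud(im); d=im["depth"]
    g=cv2.cvtColor(im["image"],cv2.COLOR_BGR2HSV); m=((g[...,1]<70)&(g[...,2]>80)).astype(np.uint8)
    M=np.zeros_like(m);M[w[2]:w[3],w[0]:w[1]]=m[w[2]:w[3],w[0]:w[1]]
    for c in cv2.findContours(M,0,2)[0]:
        if cv2.contourArea(c)<30: continue
        q=np.zeros_like(m);cv2.drawContours(q,[c],-1,1,-1);p=P[(q>0)&(d>0)]
        r=cv2.minAreaRect(c)
        print(n,r,p.mean(0).round(3),p.min(0).round(3),p.max(0).round(3))
    # lid top plane points
    hi=(P[...,2]>.066)&(P[...,2]<.08);hi&=(M>0)
    p=P[hi]; rr=cv2.minAreaRect((p[:,:2]*1000).astype(np.float32)); print(n,"lid",len(p),p[:,2].mean(),rr,cv2.boxPoints(rr).round(1).tolist())
    lo=(P[...,2]<.0135+.02)&(P[...,2]>.006)&(M>0)
    p=P[lo&(P[...,1]<-.05)] 
    if len(p)>5:
        rr=cv2.minAreaRect((p[:,:2]*1000).astype(np.float32)); print(n,"clip",len(p),rr,cv2.boxPoints(rr).round(1).tolist())
    print("bench z",np.median(P[w[2]:w[3],w[0]:w[1],2]))
```

```text
top ((348.0, 210.0), (20.0, 10.0), 90.0) [ 0.512 -0.221  0.01 ] [ 0.476 -0.241 -0.01 ] [ 0.549 -0.204  0.031]
top ((297.037109375, 193.47161865234375), (56.10349655151367, 62.645599365234375), 7.594643592834473) [ 0.588 -0.042  0.049] [ 0.463 -0.148 -0.009] [0.699 0.068 0.093]
top ((357.5, 161.5), (43.0, 43.0), 90.0) [ 0.693 -0.265  0.012] [ 0.609 -0.34  -0.01 ] [ 0.77  -0.181  0.046]
top lid 1643 0.07341564866903835 ((591.9746704101562, -26.64934539794922), (142.4977569580078, 167.06680297851562), 82.38592529296875) [[499.70001220703125, -86.19999694824219], [665.2999877929688, -108.30000305175781], [684.2000122070312, 32.900001525878906], [518.5999755859375, 55.0]]
top clip 1475 ((633.3649291992188, -208.7711181640625), (249.3104248046875, 303.0528564453125), 80.48670959472656) [[463.29998779296875, -306.70001220703125], [762.2000122070312, -356.79998779296875], [803.4000244140625, -110.9000015258789], [504.5, -60.79999923706055]]
bench z 0.0020194050011302445
side ((303.0, 240.5), (13.0, 22.0), 90.0) [ 0.516 -0.221  0.01 ] [ 0.479 -0.238 -0.004] [ 0.548 -0.188  0.027]
side ((349.0, 244.0), (30.0, 20.0), 90.0) [ 0.651 -0.253  0.011] [ 0.614 -0.305 -0.004] [ 0.689 -0.183  0.022]
side ((317.0, 190.0), (58.0, 68.0), 90.0) [ 0.591 -0.051  0.046] [ 0.463 -0.144 -0.007] [0.7   0.131 0.088]
side lid 1582 0.07371187549376437 ((594.1119384765625, -24.994171142578125), (148.1820831298828, 165.78553771972656), 82.8810806274414) [[502.70001220703125, -88.19999694824219], [667.2000122070312, -108.80000305175781], [685.5, 38.29999923706055], [521.0, 58.79999923706055]]
side clip 822 ((586.351806640625, -184.58506774902344), (211.83042907714844, 200.569091796875), 80.87749481201172) [[470.5, -273.29998779296875], [668.5999755859375, -305.1000061035156], [702.2000122070312, -95.9000015258789], [504.1000061035156, -64.0999984741211]]
bench z 0.0018804454421994829
```

View pics/crop1.png

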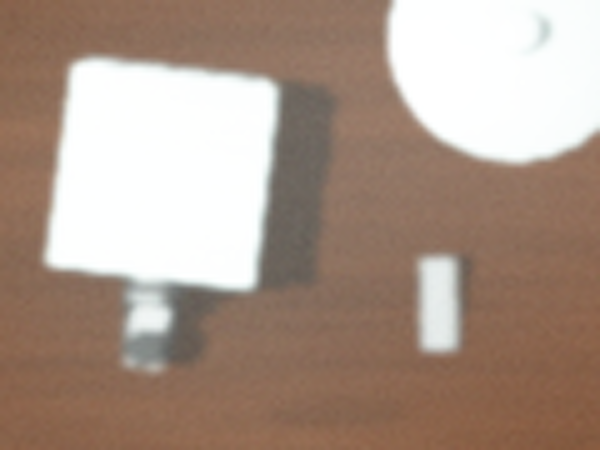

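View pics/crop2.png

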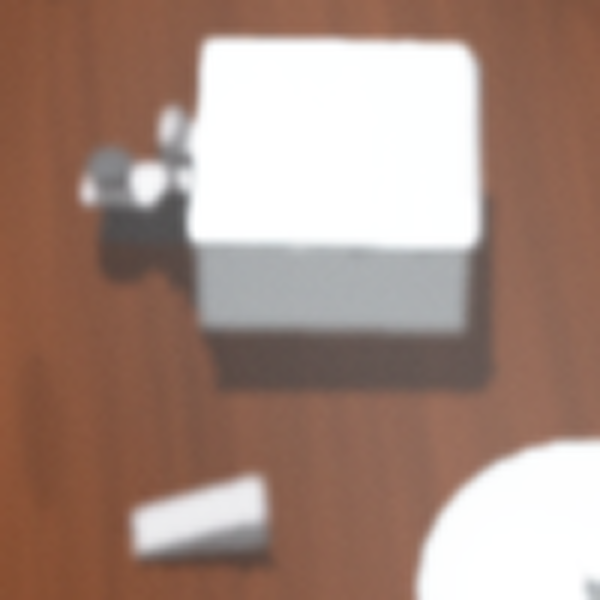

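Crop 1 shows the lid corners at about (68,60), (280,78), (255,292) and (43,265), the dark disc at (145,348), and the chosen clip at (440,305). Crop 2 shows the clip rising away from the robot and the disc at (108,170). Next I measure precisely.

```bash
cat >> h.py <<'E'
def fit(im,thr,box,z):
    x0,x1,y0,y1=box; k=8
    g=cv2.resize(cv2.cvtColor(im["image"],6)[y0:y1,x0:x1],None,fx=k,fy=k,interpolation=cv2.INTER_CUBIC)
    m=(g>thr).astype(np.uint8); m=cv2.morphologyEx(m,cv2.MORPH_OPEN,np.ones((50,50)) if z>.05 else np.ones((9,9)))
    c=max(cv2.findContours(m,0,1)[0],key=cv2.contourArea)[:,0]
    p=np.array([onz(im,x0+(u+.5)/k-.5,y0+(v+.5)/k-.5,z)[:2]*1000 for u,v in c],np.float32)
    return p,cv2.minAreaRect(p)
def tri(A,B):
    (o1,d1),(o2,d2)=A,B
    l=np.linalg.lstsq(np.c_[d1,-d2],o2-o1,rcond=None)[0]
    a,b=o1+l[0]*d1,o2+l[1]*d2; return (a+b)/2,np.linalg.norm(a-b)
E
python3 - <<'E'
from h import *
t=dict(np.load("top0.npz"));s=dict(np.load("side0.npz"))
for thr in(150,200,235):
    print(thr,"lid top",fit(t,thr,(262,326,155,222),.073)[1])
    print(thr,"lid side",fit(s,thr,(285,356,155,200),.073)[1])
for thr in (110,140,170):
    for z in(0.014,):
        print("clip top",fit(t,thr,(335,362,192,228),z)[1], "side",fit(s,thr,(285,322,228,255),z)[1])
c1=lambda u,v:(260+(u+.5)/5-.5,150+(v+.5)/5-.5)
c2=lambda u,v:(270+(u+.5)/6-.5,155+(v+.5)/6-.5)
print("disc",tri(ray(t,*c1(145,348)),ray(s,*c2(108,168))))
print([ (onz(t,*c1(145,348),z).round(4).tolist(),onz(s,*c2(108,168),z).round(4).tolist()) for z in(.045,.057)])
# clip corner pts: far top edge (z .026), near (z~.005)
for p in[(418,257),(460,256)]: print("far",onz(t,*c1(*p),.026).round(4))
for p in[(420,353),(462,352)]: print("near",onz(t,*c1(*p),.006).round(4))
for p in[(262,475),(268,520)]: print("sfar",onz(s,*c2(*p),.026).round(4))
for p in[(130,510),(138,556)]: print("snear",onz(s,*c2(*p),.004).round(4))
E
```

```text
150 lid top ((580.67041015625, -24.05937957763672), (151.7317352294922, 192.20513916015625), 82.5415267944336)
150 lid side ((599.7711181640625, -33.561073303222656), (169.09446716308594, 157.90748596191406), 82.8792724609375)
200 lid top ((597.96337890625, -26.532020568847656), (146.72113037109375, 151.3154296875), 82.45005798339844)
200 lid side ((601.2896118164062, -27.869384765625), (151.5606689453125, 150.75233459472656), 81.86509704589844)
235 lid top ((598.0306396484375, -26.543380737304688), (142.63075256347656, 146.61985778808594), 82.44403076171875)
235 lid side ((601.18798828125, -27.75494384765625), (145.48934936523438, 146.024658203125), 82.71528625488281)
clip top ((523.9558715820312, -222.46600341796875), (96.61831665039062, 107.59541320800781), 89.38946533203125) side ((513.1943359375, -216.8058624267578), (76.03468322753906, 48.80759048461914), 2.0179758071899414)
clip top ((510.41766357421875, -218.96951293945312), (72.44344329833984, 31.68599510192871), 1.733180046081543) side ((512.608642578125, -217.9154510498047), (73.06580352783203, 35.85950469970703), 8.072749137878418)
clip top ((510.218017578125, -219.39614868164062), (26.599769592285156, 67.4201431274414), 89.97537994384766) side ((512.5643310546875, -218.16998291015625), (69.82579040527344, 29.46318817138672), 10.428586959838867)
disc (array([ 0.4795001 , -0.01187048,  0.04903865]), np.float64(0.0018086162510121617))
[([0.4788, -0.0116, 0.045], [0.4803, -0.008, 0.045]), ([0.4783, -0.0126, 0.057], [0.4805, -0.0192, 0.057])]
far [ 0.5428 -0.2049  0.026 ]
far [ 0.5432 -0.2349  0.026 ]
near [ 0.4751 -0.2063  0.006 ]
near [ 0.4756 -0.2365  0.006 ]
sfar [ 0.5454 -0.207   0.026 ]
sfar [ 0.5458 -0.2346  0.026 ]
snear [ 0.4783 -0.2054  0.004 ]
snear [ 0.4807 -0.2338  0.004 ]
```

```bash
cat >> h.py <<'E'
from scipy.spatial.transform import Rotation as Ro
O=np.array([.6005,-.0272,0]); YAW=np.radians(-7.5)
def loc(x,y,z): return O+Ro.from_euler('z',YAW).apply([x,y,z])
def tl(p): return Ro.from_euler('z',-YAW).apply(np.asarray(p)-O)
def tool(yaw,R0):  # jaws along y turned by yaw; pick nearer half-turn
    c=[]
    for s in(1,-1):
        z=s*np.array([-np.sin(yaw),np.cos(yaw),0]);x=np.array([0,0,-1.])
        c.append(Ro.from_matrix(np.c_[x,np.cross(z,x),z]))
    return c
def plan(wps,yaw,n,flip=None):
    "wps: world points, n: rows per leg; rotation spread over the first leg"
    st=get_state(); q=st["ee_rot"];R=Ro.from_quat([*q[1:],q[0]]);p=st["position"]
    T=tool(yaw,R); T=min(T,key=lambda t:(R.inv()*t).magnitude()) if flip is None else T[flip]
    rv=(R.inv()*T).as_rotvec()
    print("rotvec/90deg",(rv/(np.pi/2)).round(3),"clock",st["clock"],"pos",p.round(4),"tinlocal",tl(p).round(4),"q6",st["qpos"][5].round(2),"F",st["contact_force"].round(2),"w",round(st["width"],4))
    for i,(w,k) in enumerate(zip(wps,n)):
        for j in range(k):
            t=p+(np.array(w)-p)/(k-j); a=rv/k if i==0 else rv*0
            print(i,j,"dp",(R.inv().apply(t-p)/.12).round(3).tolist(),"ang",(a/(np.pi/2)).round(3).tolist(),t.round(3))
            p=t; R=R*Ro.from_rotvec(a)
E
python3 -c "
from h import *
plan([np.r_[loc(-124,0,0)[:2]*0+loc(-.124,0,0)[:2],.16]],YAW,[14])"
```

```text
rotvec/90deg [-0.069 -0.001 -0.   ] clock 0.1 pos [0.1358 0.5582 0.2305] tinlocal [-0.5371  0.5198  0.2305] q6 -0.12 F [-0.32  1.07 -0.29] w 0.0852
0 0 dp [0.042, -0.278, -0.281] ang [-0.005, -0.0, -0.0] [0.16  0.518 0.226]
0 1 dp [0.042, -0.276, -0.283] ang [-0.005, -0.0, -0.0] [0.185 0.477 0.22 ]
0 2 dp [0.042, -0.273, -0.285] ang [-0.005, -0.0, -0.0] [0.209 0.436 0.215]
0 3 dp [0.042, -0.271, -0.287] ang [-0.005, -0.0, -0.0] [0.233 0.396 0.21 ]
0 4 dp [0.042, -0.269, -0.289] ang [-0.005, -0.0, -0.0] [0.258 0.355 0.205]
0 5 dp [0.042, -0.267, -0.292] ang [-0.005, -0.0, -0.0] [0.282 0.314 0.2  ]
0 6 dp [0.042, -0.264, -0.294] ang [-0.005, -0.0, -0.0] [0.307 0.274 0.195]
0 7 dp [0.042, -0.262, -0.296] ang [-0.005, -0.0, -0.0] [0.331 0.233 0.19 ]
0 8 dp [0.042, -0.26, -0.298] ang [-0.005, -0.0, -0.0] [0.356 0.192 0.185]
0 9 dp [0.042, -0.258, -0.3] ang [-0.005, -0.0, -0.0] [0.38  0.152 0.18 ]
0 10 dp [0.042, -0.255, -0.302] ang [-0.005, -0.0, -0.0] [0.404 0.111 0.175]
0 11 dp [0.042, -0.253, -0.304] ang [-0.005, -0.0, -0.0] [0.429 0.07  0.17 ]
0 12 dp [0.042, -0.251, -0.306] ang [-0.005, -0.0, -0.0] [0.453 0.03  0.165]
0 13 dp [0.042, -0.248, -0.307] ang [-0.005, -0.0, -0.0] [ 0.478 -0.011  0.16 ]
```

>>> {"op": "arm_command", "data": {
  "series": [
    {"dp": [0.04,-0.28,-0.28],"angular": [-0.01,0,0],"gripper": 0},
    {"dp": [0.04,-0.28,-0.28],"angular": [-0.01,0,0],"gripper": 0},
    {"dp": [0.04,-0.27,-0.29],"angular": [-0.01,0,0],"gripper": 0},
    {"dp": [0.04,-0.27,-0.29],"angular": [-0.01,0,0],"gripper": 0},
    {"dp": [0.04,-0.27,-0.29],"angular": [-0.01,0,0],"gripper": 0},
    {"dp": [0.04,-0.26,-0.29],"angular": [-0.01,0,0],"gripper": 0},
    {"dp": [0.04,-0.26,-0.29],"angular": [-0.01,0,0],"gripper": 0},
    {"dp": [0.04,-0.26,-0.3],"angular": [0,0,0],"gripper": 0}
  ],
  "grip_force": 25
}}

```text
clock: 1.1
position: [0.3433, 0.2317, 0.1887]
ee_rot: [0.527, -0.47, 0.53, 0.469]
contact_force: [1.3, 0.3, 0.8]
width: 0.0003
```

```bash
python3 -c "
from h import *
plan([np.r_[loc(-.124,0,0)[:2],.16],np.r_[loc(-.124,0,0)[:2],.085]],YAW,[6,2])"
```

```text
rotvec/90deg [ 0.009 -0.002 -0.001] clock 1.1 pos [0.3433 0.2317 0.1887] tinlocal [-0.2888  0.2231  0.1887] q6 -1.03 F [1.26 0.3  0.85] w 0.0003
0 0 dp [0.041, -0.225, -0.313] ang [0.001, -0.0, -0.0] [0.366 0.191 0.184]
0 1 dp [0.041, -0.225, -0.312] ang [0.001, -0.0, -0.0] [0.388 0.151 0.179]
0 2 dp [0.04, -0.226, -0.312] ang [0.001, -0.0, -0.0] [0.41  0.11  0.174]
0 3 dp [0.04, -0.227, -0.311] ang [0.001, -0.0, -0.0] [0.433 0.07  0.17 ]
0 4 dp [0.04, -0.227, -0.311] ang [0.001, -0.0, -0.0] [0.455 0.029 0.165]
0 5 dp [0.04, -0.228, -0.31] ang [0.001, -0.0, -0.0] [ 0.478 -0.011  0.16 ]
1 0 dp [0.312, 0.0, -0.0] ang [0.0, -0.0, -0.0] [ 0.478 -0.011  0.122]
1 1 dp [0.312, 0.0, -0.0] ang [0.0, -0.0, -0.0] [ 0.478 -0.011  0.085]
```

>>> {"op": "arm_command", "data": {
  "series": [
    {"dp": [0.04,-0.225,-0.31],"angular": [0.005,0,0],"gripper": 0},
    {"dp": [0.04,-0.225,-0.31],"angular": [0.005,0,0],"gripper": 0},
    {"dp": [0.04,-0.225,-0.31],"angular": [0,0,0],"gripper": 0},
    {"dp": [0.04,-0.225,-0.31],"angular": [0,0,0],"gripper": 0},
    {"dp": [0.04,-0.225,-0.31],"angular": [0,0,0],"gripper": 0},
    {"dp": [0.04,-0.225,-0.31],"angular": [0,0,0],"gripper": 0},
    {"dp": [0.25,0,0],"angular": [0,0,0],"gripper": 0},
    {"dp": [0.25,0,0],"angular": [0,0,0],"gripper": 0}
  ]
}}

```text
clock: 2.1
position: [0.4813, -0.0237, 0.0981]
ee_rot: [0.534, -0.466, 0.534, 0.462]
contact_force: [0.8, -0.3, -0.5]
width: -0.0001
```

```bash
python3 -c "
from h import *
plan([np.r_[loc(-.124,0,0)[:2],.064]],YAW,[2])
im=get_image('side');cv2.imwrite('pics/side1.png',cv2.resize(im['image'][100:230,230:400],None,fx=4,fy=4,interpolation=2))"
```

```text
rotvec/90deg [-0.006 -0.002  0.003] clock 2.1 pos [ 0.4813 -0.0237  0.0981] tinlocal [-0.1187 -0.012   0.0981] q6 -1.62 F [ 0.83 -0.35 -0.5 ] w -0.0001
0 0 dp [0.142, 0.023, 0.05] ang [-0.003, -0.001, 0.001] [ 0.479 -0.017  0.081]
0 1 dp [0.142, 0.023, 0.05] ang [-0.003, -0.001, 0.001] [ 0.478 -0.011  0.064]
```

View pics/side1.png

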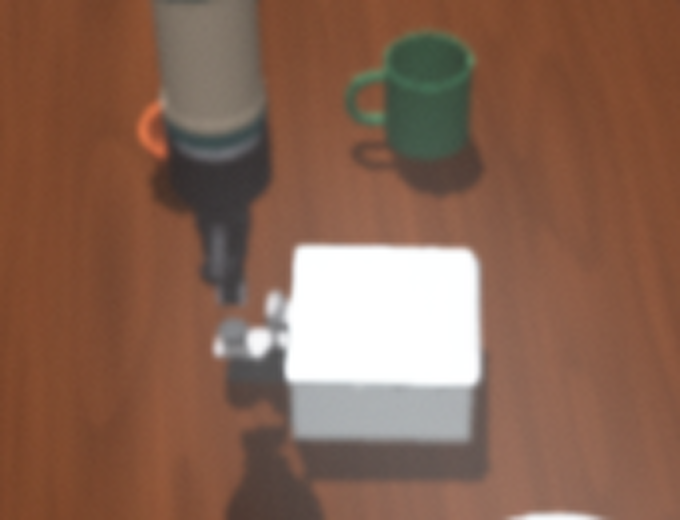

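The closed fingertips are at about (230,295) in the crop, just above the dark disc at (233,335). The lid is shut.

>>> {"op": "arm_command", "data": {
  "series": [
    {"dp": [0.05,0.025,0.05],"angular": [-0.005,0,0],"gripper": 0},
    {"dp": [0.05,0.02,0.05],"angular": [0,0,0],"gripper": 0},
    {"dp": [0.05,0,0],"angular": [0,0,0],"gripper": 0},
    {"dp": [0.05,0,0],"angular": [0,0,0],"gripper": 0},
    {"dp": [0.05,0,0],"angular": [0,0,0],"gripper": 0},
    {"dp": [0.03,0,0],"angular": [0,0,0],"gripper": 0},
    {"dp": [0.01,0,0],"angular": [0,0,0],"gripper": 0},
    {"dp": [0,0,0],"angular": [0,0,0],"gripper": 0}
  ]
}}

```text
clock: 3.15
position: [0.4758, -0.0092, 0.0597]
ee_rot: [0.531, -0.467, 0.532, 0.466]
contact_force: [1.0, 1.0, -0.3]
width: 0.0002
```

```bash
python3 -c "
from h import *
plan([np.r_[loc(-.124,0,0)[:2],.05]],YAW,[1])"
```

```text
rotvec/90deg [ 0.001 -0.002  0.   ] clock 3.15 pos [ 0.4758 -0.0092  0.0597] tinlocal [-0.126   0.0016  0.0597] q6 -1.6 F [ 0.98  1.04 -0.29] w 0.0002
0 0 dp [0.081, -0.016, -0.013] ang [0.001, -0.002, 0.0] [ 0.478 -0.011  0.05 ]
```

>>> {"op": "arm_command", "data": {
  "series": [
    {"dp": [0.01,-0.01,-0.01],"angular": [0,0,0],"gripper": 0},
    {"dp": [0.01,-0.005,0],"angular": [0,0,0],"gripper": 0},
    {"dp": [0.01,0,0],"angular": [0,0,0],"gripper": 0},
    {"dp": [0.01,0,0],"angular": [0,0,0],"gripper": 0},
    {"dp": [0.01,0,0],"angular": [0,0,0],"gripper": 0},
    {"dp": [0.01,0,0],"angular": [0,0,0],"gripper": 0},
    {"dp": [0.01,0,0],"angular": [0,0,0],"gripper": 0},
    {"dp": [0,0,0],"angular": [0,0,0],"gripper": 0}
  ]
}}

```text
clock: 4.15
position: [0.4779, -0.0109, 0.0511]
ee_rot: [0.531, -0.467, 0.532, 0.465]
contact_force: [0.7, -0.1, 0.0]
width: -0.0
```

>>> {"op": "arm_command", "data": {
  "series": [
    {"dp": [0.01,0,0],"angular": [0,0,0],"gripper": 0},
    {"dp": [0.01,0,0],"angular": [0,0,0],"gripper": 0},
    {"dp": [0.01,0,0],"angular": [0,0,0],"gripper": 0},
    {"dp": [0,0,0],"angular": [0,0,0],"gripper": 0},
    {"dp": [0,0,0],"angular": [0,0,0],"gripper": 0},
    {"dp": [0,0,0],"angular": [0,0,0],"gripper": 0},
    {"dp": [0,0,0],"angular": [0,0,0],"gripper": 0},
    {"dp": [0,0,0],"angular": [0,0,0],"gripper": 0}
  ]
}}

```text
clock: 5.15
position: [0.4768, -0.0107, 0.048]
ee_rot: [0.53, -0.467, 0.532, 0.466]
contact_force: [-0.8, 0.4, 3.1]
width: 0.0
```

```bash
python3 -c "
from h import *
for i in range(4):
  get_image('side'); print(get_state()['contact_force'].round(2))
plan([np.r_[loc(-.124,0,0)[:2],.045]],YAW,[1])"
```

```text
[-1.34  1.26  4.43]
[-0.92 -0.01  4.58]
[-0.69 -0.06  4.1 ]
[-1.03 -0.16  4.01]
rotvec/90deg [ 0.001 -0.002 -0.   ] clock 5.35 pos [ 0.4768 -0.0107  0.0479] tinlocal [-0.1248  0.0002  0.0479] q6 -1.6 F [-1.03 -0.16  4.01] w -0.0001
0 0 dp [0.025, -0.007, -0.002] ang [0.001, -0.002, -0.0] [ 0.478 -0.011  0.045]
```

>>> {"op": "arm_command", "data": {
  "series": [
    {"dp": [0.01,0,0],"angular": [0,0,0],"gripper": 0},
    {"dp": [0.01,0,0],"angular": [0,0,0],"gripper": 0},
    {"dp": [0,0,0],"angular": [0,0,0],"gripper": 0},
    {"dp": [0,0,0],"angular": [0,0,0],"gripper": 0},
    {"dp": [0,0,0],"angular": [0,0,0],"gripper": 0},
    {"dp": [0,0,0],"angular": [0,0,0],"gripper": 0},
    {"dp": [0,0,0],"angular": [0,0,0],"gripper": 0},
    {"dp": [0,0,0],"angular": [0,0,0],"gripper": 0}
  ]
}}

```text
clock: 6.35
position: [0.4764, -0.0107, 0.0467]
ee_rot: [0.53, -0.467, 0.533, 0.466]
contact_force: [-2.4, 0.2, 5.7]
width: -0.0001
```

```bash
cat > lid.py <<'E'
from h import *
im=get_image('side');P=cloud(im)
L=(P-O)@Ro.from_euler('z',YAW).as_matrix()
m=(abs(L[...,1])<.07)&(L[...,0]>-.08)&(L[...,0]<.09)&(im["depth"]>0)
z=L[m][:,2]; print("max z over tin",np.percentile(z,[50,95,99.5]).round(3))
for i in range(3): get_image('top');print(get_state()['contact_force'].round(2))
print(get_state()['position'].round(4), get_state()['clock'])
E
python3 lid.py
```

```text
max z over tin [0.016 0.186 0.215]
[-1.77 -0.27  3.85]
[-1.74 -0.75  5.35]
[-1.13  0.61  4.64]
[ 0.4764 -0.0107  0.0467] 6.55
```

```bash
python3 -c "
from h import *
p=get_state()['position']
plan([p+[-.005,0,.06],[.512,-.2205,.08]],0,[2,6])
im=get_image('top');cv2.imwrite('pics/top1.png',cv2.resize(im['image'][130:250,240:390],None,fx=4,fy=4,interpolation=2))"
```

```text
rotvec/90deg [-0.083 -0.002 -0.001] clock 6.55 pos [ 0.4764 -0.0107  0.0467] tinlocal [-0.1252  0.0002  0.0467] q6 -1.6 F [-1.13  0.61  4.64] w -0.0003
0 0 dp [-0.25, 0.021, -0.004] ang [-0.041, -0.001, -0.0] [ 0.474 -0.011  0.077]
0 1 dp [-0.25, 0.021, -0.002] ang [-0.041, -0.001, -0.0] [ 0.471 -0.011  0.107]
1 0 dp [0.037, -0.056, -0.291] ang [-0.0, -0.0, -0.0] [ 0.478 -0.046  0.102]
1 1 dp [0.037, -0.056, -0.291] ang [-0.0, -0.0, -0.0] [ 0.485 -0.081  0.098]
1 2 dp [0.037, -0.056, -0.291] ang [-0.0, -0.0, -0.0] [ 0.492 -0.116  0.093]
1 3 dp [0.037, -0.056, -0.291] ang [-0.0, -0.0, -0.0] [ 0.498 -0.151  0.089]
1 4 dp [0.037, -0.056, -0.291] ang [-0.0, -0.0, -0.0] [ 0.505 -0.186  0.084]
1 5 dp [0.037, -0.056, -0.291] ang [-0.0, -0.0, -0.0] [ 0.512 -0.22   0.08 ]
```

View pics/top1.png

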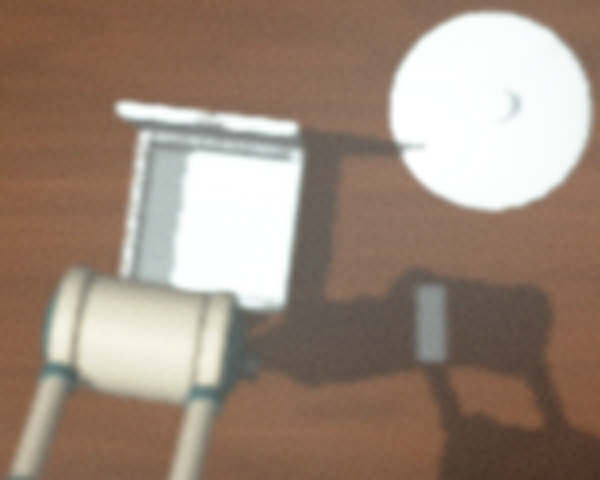

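The lid is fully open: its edge is at about (208,118) in the crop and the tin interior shows. The clip at (432,322) has not moved. Next I go to the clip.

>>> {"op": "arm_command", "data": {
  "series": [
    {"dp": [-0.25,0.02,0],"angular": [-0.04,0,0],"gripper": 0},
    {"dp": [-0.25,0.02,0],"angular": [-0.04,0,0],"gripper": 0},
    {"dp": [0.02,-0.05,-0.29],"angular": [0,0,0],"gripper": 50},
    {"dp": [0.02,-0.055,-0.29],"angular": [0,0,0],"gripper": 50},
    {"dp": [0.03,-0.055,-0.29],"angular": [0,0,0],"gripper": 50},
    {"dp": [0.03,-0.055,-0.29],"angular": [0,0,0],"gripper": 50},
    {"dp": [0.03,-0.055,-0.29],"angular": [0,0,0],"gripper": 50},
    {"dp": [0.03,-0.055,-0.2],"angular": [0,0,0],"gripper": 50}
  ]
}}

```text
clock: 7.6
position: [0.516, -0.2134, 0.0878]
ee_rot: [-0.5, 0.504, -0.499, -0.498]
contact_force: [-0.8, 0.1, 0.0]
width: 0.05
```

```bash
python3 -c "
from h import *
plan([[.512,-.2205,.08],[.512,-.2205,.008]],0,[3,4])"
```

```text
rotvec/90deg [ 0.002 -0.003  0.004] clock 7.6 pos [ 0.516  -0.2134  0.0878] tinlocal [-0.0595 -0.1956  0.0878] q6 -2.09 F [-0.79  0.14  0.02] w 0.05
0 0 dp [0.022, 0.011, -0.02] ang [0.001, -0.001, 0.001] [ 0.515 -0.216  0.085]
0 1 dp [0.022, 0.011, -0.02] ang [0.001, -0.001, 0.001] [ 0.513 -0.218  0.083]
0 2 dp [0.022, 0.011, -0.02] ang [0.001, -0.001, 0.001] [ 0.512 -0.22   0.08 ]
1 0 dp [0.15, -0.0, -0.0] ang [0.0, -0.0, 0.0] [ 0.512 -0.22   0.062]
1 1 dp [0.15, -0.0, -0.0] ang [0.0, -0.0, 0.0] [ 0.512 -0.22   0.044]
1 2 dp [0.15, -0.0, -0.0] ang [0.0, -0.0, 0.0] [ 0.512 -0.22   0.026]
1 3 dp [0.15, -0.0, -0.0] ang [0.0, -0.0, 0.0] [ 0.512 -0.22   0.008]
```

>>> {"op": "arm_command", "data": {
  "series": [
    {"dp": [0,0.01,0],"angular": [0,0,0],"gripper": 50},
    {"dp": [0,0.01,0],"angular": [0,0,0],"gripper": 50},
    {"dp": [0.1,0,0],"angular": [0,0,0],"gripper": 50},
    {"dp": [0.1,0,0],"angular": [0,0,0],"gripper": 50},
    {"dp": [0.1,0,0],"angular": [0,0,0],"gripper": 50},
    {"dp": [0.1,0,0],"angular": [0,0,0],"gripper": 50},
    {"dp": [0.02,0,0],"angular": [0,0,0],"gripper": 50},
    {"dp": [0,0,0],"angular": [0,0,0],"gripper": 50}
  ]
}}

```text
clock: 8.6
position: [0.5128, -0.2106, 0.0321]
ee_rot: [-0.5, 0.502, -0.498, -0.5]
contact_force: [-1.3, -0.1, 0.7]
width: 0.0502
```

```bash
python3 -c "
from h import *
plan([[.512,-.2205,.008]],0,[3])"
```

```text
rotvec/90deg [ 0.003 -0.001  0.003] clock 8.6 pos [ 0.5128 -0.2106  0.0321] tinlocal [-0.063  -0.1933  0.0321] q6 -2.09 F [-1.29 -0.14  0.74] w 0.0502
0 0 dp [0.067, 0.003, -0.027] ang [0.001, -0.0, 0.001] [ 0.513 -0.214  0.024]
0 1 dp [0.067, 0.002, -0.027] ang [0.001, -0.0, 0.001] [ 0.512 -0.217  0.016]
0 2 dp [0.067, 0.002, -0.027] ang [0.001, -0.0, 0.001] [ 0.512 -0.22   0.008]
```

>>> {"op": "arm_command", "data": {
  "series": [
    {"dp": [0,0,-0.04],"angular": [0,0,0],"gripper": 50},
    {"dp": [0,0.005,-0.04],"angular": [0,0,0],"gripper": 50},
    {"dp": [0.06,0,0],"angular": [0,0,0],"gripper": 50},
    {"dp": [0.06,0,0],"angular": [0,0,0],"gripper": 50},
    {"dp": [0.06,0,0],"angular": [0,0,0],"gripper": 50},
    {"dp": [0.015,0,0],"angular": [0,0,0],"gripper": 50},
    {"dp": [0,0,0],"angular": [0,0,0],"gripper": 50},
    {"dp": [0,0,0],"angular": [0,0,0],"gripper": 50}
  ]
}}

```text
clock: 9.6
position: [0.5129, -0.2216, 0.0078]
ee_rot: [-0.5, 0.503, -0.498, -0.499]
contact_force: [1.0, -0.1, 0.1]
width: 0.05
```

```bash
python3 -c "
from h import *
plan([[.512,-.2205,.008]],0,[3])"
```

```text
rotvec/90deg [ 0.003 -0.002  0.003] clock 9.6 pos [ 0.5129 -0.2216  0.0078] tinlocal [-0.0614 -0.2042  0.0078] q6 -2.11 F [ 0.96 -0.09  0.1 ] w 0.05
0 0 dp [-0.001, 0.003, 0.003] ang [0.001, -0.001, 0.001] [ 0.513 -0.221  0.008]
0 1 dp [-0.001, 0.003, 0.003] ang [0.001, -0.001, 0.001] [ 0.512 -0.221  0.008]
0 2 dp [-0.001, 0.003, 0.003] ang [0.001, -0.001, 0.001] [ 0.512 -0.22   0.008]
```

>>> {"op": "arm_command", "data": {
  "grip_force": 25,
  "series": [
    {"dp": [0,0,0],"angular": [0,0,0],"gripper": 10},
    {"dp": [0,0,0],"angular": [0,0,0],"gripper": 10},
    {"dp": [0,0,0],"angular": [0,0,0],"gripper": 10},
    {"dp": [0,0,0],"angular": [0,0,0],"gripper": 10},
    {"dp": [-0.1,0,0],"angular": [0,0,0],"gripper": 10},
    {"dp": [-0.25,0,0],"angular": [0,0,0],"gripper": 10},
    {"dp": [-0.3,0,0],"angular": [0,0,0],"gripper": 10},
    {"dp": [-0.3,0,0],"angular": [0,0,0],"gripper": 10}
  ]
}}

```text
clock: 10.6
position: [0.5105, -0.2202, 0.1243]
ee_rot: [0.499, -0.501, 0.499, 0.501]
contact_force: [1.0, 0.2, -1.5]
width: 0.0236
```

```bash
python3 -c "
from h import *
plan([np.r_[loc(-.015,0,0)[:2],.14],np.r_[loc(-.015,0,0)[:2],.015]],YAW,[6,5])"
```

```text
rotvec/90deg [0.086 0.    0.   ] clock 10.6 pos [ 0.5105 -0.2202  0.1243] tinlocal [-0.064  -0.2031  0.1243] q6 -2.11 F [ 1.05  0.22 -1.47] w 0.0236
0 0 dp [-0.022, -0.105, 0.27] ang [0.014, 0.0, 0.0] [ 0.523 -0.188  0.127]
0 1 dp [-0.022, -0.099, 0.273] ang [0.014, 0.0, 0.0] [ 0.536 -0.155  0.13 ]
0 2 dp [-0.022, -0.093, 0.275] ang [0.014, 0.0, 0.0] [ 0.548 -0.123  0.132]
0 3 dp [-0.022, -0.087, 0.277] ang [0.014, 0.0, 0.0] [ 0.561 -0.09   0.135]
0 4 dp [-0.022, -0.081, 0.279] ang [0.014, 0.0, 0.0] [ 0.573 -0.058  0.137]
0 5 dp [-0.022, -0.074, 0.28] ang [0.014, 0.0, 0.0] [ 0.586 -0.025  0.14 ]
1 0 dp [0.208, -0.0, 0.0] ang [0.0, 0.0, 0.0] [ 0.586 -0.025  0.115]
1 1 dp [0.208, -0.0, 0.0] ang [0.0, 0.0, 0.0] [ 0.586 -0.025  0.09 ]
1 2 dp [0.208, -0.0, 0.0] ang [0.0, 0.0, 0.0] [ 0.586 -0.025  0.065]
1 3 dp [0.208, -0.0, 0.0] ang [0.0, 0.0, 0.0] [ 0.586 -0.025  0.04 ]
1 4 dp [0.208, -0.0, 0.0] ang [0.0, 0.0, 0.0] [ 0.586 -0.025  0.015]
```

Width is 23.6 mm and the weight shows in the force reading, so the clip is gripped.

>>> {"op": "arm_command", "data": {
  "series": [
    {"dp": [0,-0.1,0.27],"angular": [0.015,0,0],"gripper": 10},
    {"dp": [-0.02,-0.1,0.27],"angular": [0.015,0,0],"gripper": 10},
    {"dp": [-0.02,-0.095,0.27],"angular": [0.015,0,0],"gripper": 10},
    {"dp": [-0.02,-0.09,0.27],"angular": [0.015,0,0],"gripper": 10},
    {"dp": [-0.02,-0.08,0.27],"angular": [0.015,0,0],"gripper": 10},
    {"dp": [0,-0.06,0.17],"angular": [0.01,0,0],"gripper": 10},
    {"dp": [0,0,0],"angular": [0,0,0],"gripper": 10},
    {"dp": [0,0,0],"angular": [0,0,0],"gripper": 10}
  ]
}}

```text
clock: 11.6
position: [0.5879, -0.0387, 0.1452]
ee_rot: [0.535, -0.47, 0.53, 0.46]
contact_force: [-0.3, -0.1, -0.9]
width: 0.0231
```

```bash
python3 -c "
from h import *
plan([np.r_[loc(-.015,0,0)[:2],.14],np.r_[loc(-.015,0,0)[:2],.015]],YAW,[2,5])
im=get_image('top');cv2.imwrite('pics/top2.png',cv2.resize(im['image'][130:250,240:390],None,fx=4,fy=4,interpolation=2))"
```

```text
rotvec/90deg [-0.003 -0.003  0.01 ] clock 11.6 pos [ 0.5879 -0.0387  0.1452] tinlocal [-0.011  -0.013   0.1452] q6 -1.62 F [-0.26 -0.06 -0.92] w 0.0231
0 0 dp [0.021, 0.017, 0.054] ang [-0.001, -0.001, 0.005] [ 0.587 -0.032  0.143]
0 1 dp [0.021, 0.017, 0.054] ang [-0.001, -0.001, 0.005] [ 0.586 -0.025  0.14 ]
1 0 dp [0.208, 0.0, -0.0] ang [-0.0, -0.0, 0.0] [ 0.586 -0.025  0.115]
1 1 dp [0.208, 0.0, -0.0] ang [-0.0, -0.0, 0.0] [ 0.586 -0.025  0.09 ]
1 2 dp [0.208, 0.0, -0.0] ang [-0.0, -0.0, 0.0] [ 0.586 -0.025  0.065]
1 3 dp [0.208, 0.0, -0.0] ang [-0.0, -0.0, 0.0] [ 0.586 -0.025  0.04 ]
1 4 dp [0.208, 0.0, -0.0] ang [-0.0, -0.0, 0.0] [ 0.586 -0.025  0.015]
```

View pics/top2.png

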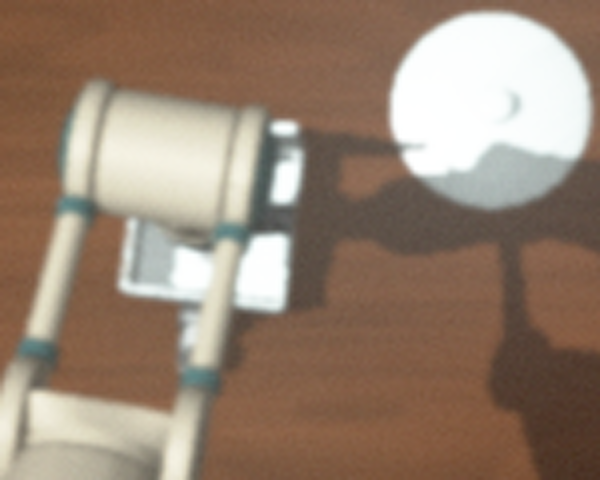

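>>> {"op": "arm_command", "data": {
  "series": [
    {"dp": [0,0.05,0.055],"angular": [0,0,0.005],"gripper": 10},
    {"dp": [0,0.04,0.055],"angular": [0,0,0.005],"gripper": 10},
    {"dp": [0.15,0,0],"angular": [0,0,0],"gripper": 10},
    {"dp": [0.2,0,0],"angular": [0,0,0],"gripper": 10},
    {"dp": [0.2,0,0],"angular": [0,0,0],"gripper": 10},
    {"dp": [0.15,0,0],"angular": [0,0,0],"gripper": 10},
    {"dp": [0.05,0,0],"angular": [0,0,0],"gripper": 10},
    {"dp": [0,0,0],"angular": [0,0,0],"gripper": 10}
  ]
}}

```text
clock: 12.65
position: [0.5764, -0.0249, 0.0538]
ee_rot: [0.532, -0.465, 0.535, 0.463]
contact_force: [-0.5, 0.0, -1.0]
width: 0.0231
```

```bash
python3 -c "
from h import *
plan([np.r_[loc(-.022,0,0)[:2],.014]],YAW,[4])"
```

```text
rotvec/90deg [-0.005 -0.003 -0.001] clock 12.65 pos [ 0.5764 -0.0249  0.0538] tinlocal [-0.0242 -0.0008  0.0538] q6 -1.59 F [-0.54  0.   -0.97] w 0.0231
0 0 dp [0.083, -0.005, 0.002] ang [-0.001, -0.001, -0.0] [ 0.577 -0.025  0.044]
0 1 dp [0.083, -0.005, 0.002] ang [-0.001, -0.001, -0.0] [ 0.578 -0.025  0.034]
0 2 dp [0.083, -0.005, 0.002] ang [-0.001, -0.001, -0.0] [ 0.578 -0.024  0.024]
0 3 dp [0.083, -0.005, 0.002] ang [-0.001, -0.001, -0.0] [ 0.579 -0.024  0.014]
```

>>> {"op": "arm_command", "data": {
  "series": [
    {"dp": [0.08,-0.005,0],"angular": [0,0,0],"gripper": 10},
    {"dp": [0.08,-0.005,0],"angular": [0,0,0],"gripper": 10},
    {"dp": [0.08,0,0],"angular": [0,0,0],"gripper": 10},
    {"dp": [0.06,0,0],"angular": [0,0,0],"gripper": 10},
    {"dp": [0.02,0,0],"angular": [0,0,0],"gripper": 10},
    {"dp": [0.01,0,0],"angular": [0,0,0],"gripper": 10},
    {"dp": [0,0,0],"angular": [0,0,0],"gripper": 10},
    {"dp": [0,0,0],"angular": [0,0,0],"gripper": 10}
  ]
}}

```text
clock: 13.65
position: [0.5791, -0.0254, 0.0133]
ee_rot: [0.533, -0.466, 0.534, 0.462]
contact_force: [-0.4, 0.3, -1.4]
width: 0.023
```

>>> {"op": "arm_command", "data": {
  "series": [
    {"dp": [0.008,0,0],"angular": [0,0,0],"gripper": 10},
    {"dp": [0.005,0,0],"angular": [0,0,0],"gripper": 10},
    {"dp": [0,0,0],"angular": [0,0,0],"gripper": 10},
    {"dp": [0,0,0],"angular": [0,0,0],"gripper": 45},
    {"dp": [0,0,0],"angular": [0,0,0],"gripper": 45},
    {"dp": [0,0,0],"angular": [0,0,0],"gripper": 45},
    {"dp": [-0.1,0,0],"angular": [0,0,0],"gripper": 45},
    {"dp": [-0.3,0,0],"angular": [0,0,0],"gripper": 45}
  ]
}}

```text
clock: 14.65
position: [0.5774, -0.025, 0.0596]
ee_rot: [0.532, -0.464, 0.535, 0.464]
contact_force: [0.8, -0.4, 0.4]
width: 0.045
```

```bash
python3 -c "
from h import *
plan([np.r_[loc(-.06,0,0)[:2],.13],np.r_[loc(-.06,0,0)[:2],.3],np.r_[loc(.135,0,0)[:2],.3],np.r_[loc(.135,0,0)[:2],.18]],YAW,[2,4,5,4])"
```

```text
rotvec/90deg [-0.005 -0.003 -0.002] clock 14.65 pos [ 0.5774 -0.025   0.0596] tinlocal [-0.0232 -0.0008  0.0596] q6 -1.59 F [ 0.75 -0.42  0.35] w 0.045
0 0 dp [-0.293, 0.154, 0.001] ang [-0.003, -0.001, -0.001] [ 0.559 -0.022  0.095]
0 1 dp [-0.293, 0.154, 0.002] ang [-0.003, -0.001, -0.001] [ 0.541 -0.019  0.13 ]
1 0 dp [-0.354, -0.0, -0.0] ang [-0.0, -0.0, -0.0] [ 0.541 -0.019  0.172]
1 1 dp [-0.354, -0.0, -0.0] ang [-0.0, -0.0, -0.0] [ 0.541 -0.019  0.215]
1 2 dp [-0.354, -0.0, -0.0] ang [-0.0, -0.0, -0.0] [ 0.541 -0.019  0.258]
1 3 dp [-0.354, -0.0, -0.0] ang [-0.0, -0.0, -0.0] [ 0.541 -0.019  0.3  ]
2 0 dp [0.0, -0.325, -0.0] ang [-0.0, -0.0, -0.0] [ 0.58  -0.024  0.3  ]
2 1 dp [0.0, -0.325, -0.0] ang [-0.0, -0.0, -0.0] [ 0.618 -0.03   0.3  ]
2 2 dp [0.0, -0.325, -0.0] ang [-0.0, -0.0, -0.0] [ 0.657 -0.035  0.3  ]
2 3 dp [0.0, -0.325, 0.0] ang [-0.0, -0.0, -0.0] [ 0.696 -0.04   0.3  ]
2 4 dp [0.0, -0.325, -0.0] ang [-0.0, -0.0, -0.0] [ 0.734 -0.045  0.3  ]
3 0 dp [0.25, 0.0, 0.0] ang [-0.0, -0.0, -0.0] [ 0.734 -0.045  0.27 ]
3 1 dp [0.25, 0.0, 0.0] ang [-0.0, -0.0, -0.0] [ 0.734 -0.045  0.24 ]
3 2 dp [0.25, 0.0, 0.0] ang [-0.0, -0.0, -0.0] [ 0.734 -0.045  0.21 ]
3 3 dp [0.25, 0.0, 0.0] ang [-0.0, -0.0, -0.0] [ 0.734 -0.045  0.18 ]
```

>>> {"op": "arm_command", "data": {
  "series": [
    {"dp": [-0.35,0,0],"angular": [0,0,0],"gripper": 45},
    {"dp": [-0.4,0,0],"angular": [0,0,0],"gripper": 0},
    {"dp": [-0.4,0,0],"angular": [0,0,0],"gripper": 0},
    {"dp": [-0.4,0,0],"angular": [0,0,0],"gripper": 0},
    {"dp": [-0.35,0,0],"angular": [0,0,0],"gripper": 0},
    {"dp": [0,-0.25,0],"angular": [0,0,0],"gripper": 0},
    {"dp": [0,-0.3,0],"angular": [0,0,0],"gripper": 0},
    {"dp": [0,-0.3,0],"angular": [0,0,0],"gripper": 0}
  ]
}}

```text
clock: 15.65
position: [0.6794, -0.0378, 0.3106]
ee_rot: [0.536, -0.469, 0.531, 0.459]
contact_force: [-0.9, -0.3, 0.1]
width: -0.0
```

```bash
python3 -c "
from h import *
plan([np.r_[loc(.125,0,0)[:2],.28],np.r_[loc(.125,0,0)[:2],.185]],YAW,[2,4])
im=get_image('side');cv2.imwrite('pics/side2.png',cv2.resize(im['image'][60:220,230:430],None,fx=3.5,fy=3.5,interpolation=2))"
```

```text
rotvec/90deg [-0.005 -0.003  0.01 ] clock 15.65 pos [ 0.6794 -0.0378  0.3106] tinlocal [ 7.960e-02 -2.000e-04  3.106e-01] q6 -1.59 F [-0.92 -0.31  0.11] w -0.0
0 0 dp [0.13, -0.187, 0.003] ang [-0.003, -0.001, 0.005] [ 0.702 -0.041  0.295]
0 1 dp [0.129, -0.188, 0.002] ang [-0.003, -0.001, 0.005] [ 0.724 -0.044  0.28 ]
1 0 dp [0.198, -0.0, -0.0] ang [-0.0, -0.0, 0.0] [ 0.724 -0.044  0.256]
1 1 dp [0.198, -0.0, -0.0] ang [-0.0, -0.0, 0.0] [ 0.724 -0.044  0.232]
1 2 dp [0.198, -0.0, -0.0] ang [-0.0, -0.0, 0.0] [ 0.724 -0.044  0.209]
1 3 dp [0.198, -0.0, -0.0] ang [-0.0, -0.0, 0.0] [ 0.724 -0.044  0.185]
```

View pics/side2.png

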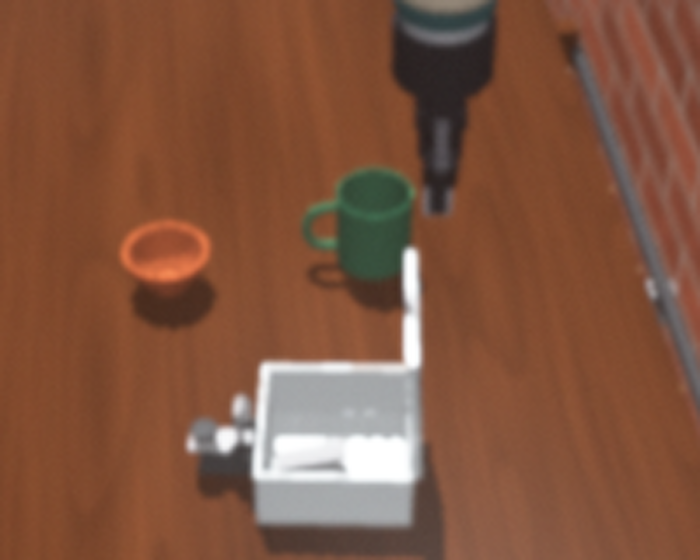

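The clip lies inside the tin at about (310,455) in the crop. The lid stands upright at (412,305), with the closed gripper tip above it at (438,200). The mug and bowl have not moved.

>>> {"op": "arm_command", "data": {
  "series": [
    {"dp": [0,-0.15,0],"angular": [0,0,0.005],"gripper": 0},
    {"dp": [0,-0.13,0],"angular": [0,0,0.005],"gripper": 0},
    {"dp": [0.15,0,0],"angular": [0,0,0],"gripper": 0},
    {"dp": [0.25,0,0],"angular": [0,0,0],"gripper": 0},
    {"dp": [0.25,0,0],"angular": [0,0,0],"gripper": 0},
    {"dp": [0.2,0,0],"angular": [0,0,0],"gripper": 0},
    {"dp": [0.1,0,0],"angular": [0,0,0],"gripper": 0},
    {"dp": [0,0,0],"angular": [0,0,0],"gripper": 0}
  ]
}}

```text
clock: 16.7
position: [0.7193, -0.0443, 0.1982]
ee_rot: [0.535, -0.467, 0.533, 0.46]
contact_force: [-0.5, 0.2, -0.1]
width: 0.0003
```

```bash
cat > arc.py <<'E'
from h import *
import sys
# corner path: outer face, distance r from hinge, finger corner 11 mm ahead (-x) of TCP
r=float(sys.argv[1]); hw=.011
wp=[];ths=[float(a) for a in sys.argv[2:]]
for th in ths:
    x=.07-r*np.cos(th)+.008*np.sin(th); z=.065+r*np.sin(th)+.008*np.cos(th)
    wp.append(np.r_[loc(x+hw,0,0)[:2],z])
plan(wp,YAW,[1]*len(wp))
E
python3 arc.py .122 1.5 1.4 1.3 1.2 1.1 1.0 .9 .8
```

```text
rotvec/90deg [-0.005 -0.003  0.006] clock 16.7 pos [ 0.7193 -0.0443  0.1982] tinlocal [ 0.12   -0.0015  0.1982] q6 -1.59 F [-0.52  0.15 -0.09] w 0.0003
0 0 dp [0.088, 0.331, 0.01] ang [-0.005, -0.003, 0.006] [ 0.68  -0.038  0.187]
1 0 dp [0.006, 0.102, -0.0] ang [-0.0, -0.0, 0.0] [ 0.668 -0.036  0.187]
2 0 dp [0.016, 0.101, -0.0] ang [-0.0, -0.0, 0.0] [ 0.656 -0.035  0.185]
3 0 dp [0.026, 0.099, -0.0] ang [-0.0, -0.0, 0.0] [ 0.644 -0.033  0.182]
4 0 dp [0.035, 0.095, 0.0] ang [-0.0, -0.0, 0.0] [ 0.633 -0.031  0.177]
5 0 dp [0.045, 0.091, 0.0] ang [-0.0, -0.0, 0.0] [ 0.622 -0.03   0.172]
6 0 dp [0.054, 0.087, -0.0] ang [-0.0, -0.0, 0.0] [ 0.612 -0.029  0.166]
7 0 dp [0.062, 0.081, -0.0] ang [-0.0, -0.0, 0.0] [ 0.602 -0.027  0.158]
```

>>> {"op": "arm_command", "data": {
  "series": [
    {"dp": [0.04,0.08,0],"angular": [-0.005,0,0.005],"gripper": 0},
    {"dp": [0.04,0.08,0],"angular": [0,0,0],"gripper": 0},
    {"dp": [0,0.08,0],"angular": [0,0,0],"gripper": 0},
    {"dp": [0,0.06,0],"angular": [0,0,0],"gripper": 0},
    {"dp": [0,0.06,0],"angular": [0,0,0],"gripper": 0},
    {"dp": [0.01,0.08,0],"angular": [0,0,0],"gripper": 0},
    {"dp": [0.015,0.08,0],"angular": [0,0,0],"gripper": 0},
    {"dp": [0.02,0.08,0],"angular": [0,0,0],"gripper": 0}
  ]
}}

```text
clock: 17.7
position: [0.646, -0.0346, 0.1869]
ee_rot: [0.533, -0.47, 0.53, 0.462]
contact_force: [0.0, -0.8, 0.4]
width: -0.0002
```

```bash
python3 arc.py .122 1.1 1.0 .9 .8 .7 .6 .5 .4 .3
```

```text
rotvec/90deg [-0.    -0.003  0.007] clock 17.7 pos [ 0.646  -0.0346  0.1869] tinlocal [ 0.046  -0.0014  0.1869] q6 -1.6 F [ 0.03 -0.85  0.44] w -0.0002
0 0 dp [0.079, 0.111, 0.012] ang [-0.0, -0.003, 0.007] [ 0.633 -0.031  0.177]
1 0 dp [0.045, 0.091, -0.0] ang [-0.0, -0.0, 0.0] [ 0.622 -0.03   0.172]
2 0 dp [0.054, 0.087, -0.0] ang [-0.0, -0.0, 0.0] [ 0.612 -0.029  0.166]
3 0 dp [0.062, 0.081, -0.0] ang [-0.0, -0.0, 0.0] [ 0.602 -0.027  0.158]
4 0 dp [0.07, 0.074, 0.0] ang [-0.0, -0.0, 0.0] [ 0.593 -0.026  0.15 ]
5 0 dp [0.077, 0.067, -0.0] ang [-0.0, -0.0, 0.0] [ 0.585 -0.025  0.14 ]
6 0 dp [0.083, 0.059, -0.0] ang [-0.0, -0.0, 0.0] [ 0.578 -0.024  0.131]
7 0 dp [0.089, 0.05, 0.0] ang [-0.0, -0.0, 0.0] [ 0.572 -0.024  0.12 ]
8 0 dp [0.093, 0.041, -0.0] ang [-0.0, -0.0, 0.0] [ 0.568 -0.023  0.109]
```

>>> {"op": "arm_command", "data": {
  "series": [
    {"dp": [0.06,0.07,0.01],"angular": [0,0,0.005],"gripper": 0},
    {"dp": [0.06,0.08,0],"angular": [0,0,0],"gripper": 0},
    {"dp": [0.06,0.085,0],"angular": [0,0,0],"gripper": 0},
    {"dp": [0.065,0.08,0],"angular": [0,0,0],"gripper": 0},
    {"dp": [0.07,0.075,0],"angular": [0,0,0],"gripper": 0},
    {"dp": [0.08,0.065,0],"angular": [0,0,0],"gripper": 0},
    {"dp": [0.06,0.04,0],"angular": [0,0,0],"gripper": 0},
    {"dp": [0,0,0],"angular": [0,0,0],"gripper": 0}
  ]
}}

```text
clock: 18.7
position: [0.5814, -0.025, 0.1276]
ee_rot: [0.53, -0.467, 0.533, 0.465]
contact_force: [-0.4, 0.7, 1.9]
width: -0.0004
```

```bash
python3 arc.py .122 .7 .6 .5 .4 .3 .2 .15; python3 -c "
from h import *
im=get_image('side');cv2.imwrite('pics/side3.png',cv2.resize(im['image'][60:220,230:430],None,fx=3.5,fy=3.5,interpolation=2))"
```

```text
rotvec/90deg [-0.    -0.003 -0.   ] clock 18.7 pos [ 0.5814 -0.025   0.1276] tinlocal [-0.0193 -0.0003  0.1276] q6 -1.6 F [-0.37  0.66  1.9 ] w -0.0004
0 0 dp [-0.184, -0.101, 0.002] ang [-0.0, -0.003, -0.0] [ 0.593 -0.026  0.15 ]
1 0 dp [0.077, 0.067, -0.0] ang [-0.0, -0.0, -0.0] [ 0.585 -0.025  0.14 ]
2 0 dp [0.083, 0.059, -0.0] ang [-0.0, -0.0, -0.0] [ 0.578 -0.024  0.131]
3 0 dp [0.089, 0.05, 0.0] ang [-0.0, -0.0, -0.0] [ 0.572 -0.024  0.12 ]
4 0 dp [0.093, 0.041, -0.0] ang [-0.0, -0.0, -0.0] [ 0.568 -0.023  0.109]
5 0 dp [0.097, 0.032, -0.0] ang [-0.0, -0.0, -0.0] [ 0.564 -0.022  0.097]
6 0 dp [0.049, 0.012, 0.0] ang [-0.0, -0.0, -0.0] [ 0.562 -0.022  0.091]
```

View pics/side3.png

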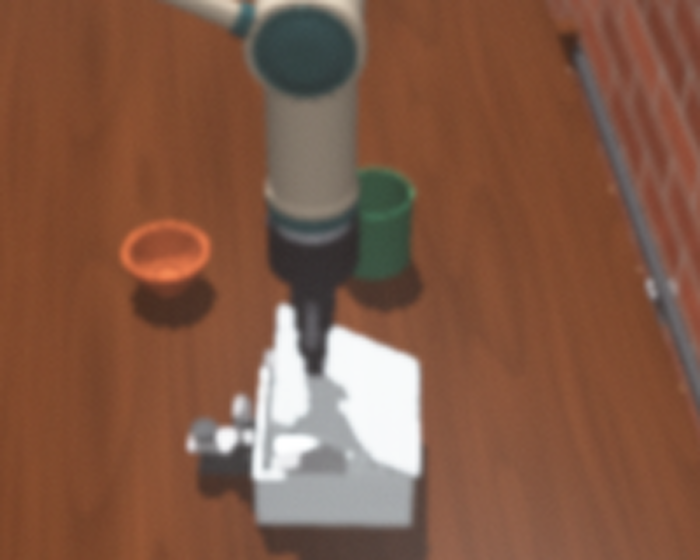

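The lid follows the tip and is at roughly 0.5 rad; the tip is on it at (313,365), and the clip is still inside.

>>> {"op": "arm_command", "data": {
  "series": [
    {"dp": [0.07,0.05,0],"angular": [0,0,0],"gripper": 0},
    {"dp": [0.07,0.045,0],"angular": [0,0,0],"gripper": 0},
    {"dp": [0.06,0.04,0],"angular": [0,0,0],"gripper": 0},
    {"dp": [0.04,0.03,0],"angular": [0,0,0],"gripper": 0},
    {"dp": [0.02,0.015,0],"angular": [0,0,0],"gripper": 0},
    {"dp": [0,0,0],"angular": [0,0,0],"gripper": 0},
    {"dp": [0,0,0],"angular": [0,0,0],"gripper": 0},
    {"dp": [0,0,0],"angular": [0,0,0],"gripper": 0}
  ]
}}

```text
clock: 19.75
position: [0.5615, -0.0227, 0.0955]
ee_rot: [0.532, -0.469, 0.532, 0.464]
contact_force: [-1.0, 0.3, 1.6]
width: -0.0001
```

```bash
python3 arc.py .125 .15 .1 .05 .01
```

```text
rotvec/90deg [-0.    -0.003  0.003] clock 19.75 pos [ 0.5615 -0.0227  0.0955] tinlocal [-0.0392 -0.0006  0.0955] q6 -1.6 F [-0.99  0.34  1.62] w -0.0001
0 0 dp [0.033, 0.018, 0.005] ang [-0.0, -0.003, 0.003] [ 0.559 -0.022  0.092]
1 0 dp [0.051, 0.01, 0.0] ang [-0.0, -0.0, 0.0] [ 0.558 -0.022  0.085]
2 0 dp [0.052, 0.007, -0.0] ang [-0.0, -0.0, 0.0] [ 0.557 -0.022  0.079]
3 0 dp [0.042, 0.004, -0.0] ang [-0.0, -0.0, 0.0] [ 0.557 -0.021  0.074]
```

>>> {"op": "arm_command", "data": {
  "series": [
    {"dp": [0.02,0.015,0],"angular": [0,0,0],"gripper": 0},
    {"dp": [0.02,0.01,0],"angular": [0,0,0],"gripper": 0},
    {"dp": [0.02,0.005,0],"angular": [0,0,0],"gripper": 0},
    {"dp": [0.02,0.005,0],"angular": [0,0,0],"gripper": 0},
    {"dp": [0.02,0.005,0],"angular": [0,0,0],"gripper": 0},
    {"dp": [0.015,0,0],"angular": [0,0,0],"gripper": 0},
    {"dp": [0.015,0,0],"angular": [0,0,0],"gripper": 0},
    {"dp": [0.01,0,0],"angular": [0,0,0],"gripper": 0}
  ]
}}

```text
clock: 20.75
position: [0.5575, -0.0222, 0.0802]
ee_rot: [0.532, -0.469, 0.531, 0.463]
contact_force: [0.7, 0.2, 7.7]
width: 0.0001
```

>>> {"op": "arm_command", "data": {
  "series": [
    {"dp": [0.012,0,0],"angular": [0,0,0],"gripper": 0},
    {"dp": [0.012,0,0],"angular": [0,0,0],"gripper": 0},
    {"dp": [0.012,0,0],"angular": [0,0,0],"gripper": 0},
    {"dp": [0.012,0,0],"angular": [0,0,0],"gripper": 0},
    {"dp": [0,0,0],"angular": [0,0,0],"gripper": 0},
    {"dp": [0,0,0],"angular": [0,0,0],"gripper": 0},
    {"dp": [0,0,0],"angular": [0,0,0],"gripper": 0},
    {"dp": [0,0,0],"angular": [0,0,0],"gripper": 0}
  ]
}}

```text
clock: 21.75
position: [0.5573, -0.0222, 0.0796]
ee_rot: [0.533, -0.47, 0.531, 0.462]
contact_force: [1.9, 0.2, 3.5]
width: -0.0003
```

>>> {"op": "arm_command", "data": {
  "series": [
    {"dp": [0.02,0,0],"angular": [0,0,0],"gripper": 0},
    {"dp": [0.02,0,0],"angular": [0,0,0],"gripper": 0},
    {"dp": [0.02,0,0],"angular": [0,0,0],"gripper": 0},
    {"dp": [0.02,0,0],"angular": [0,0,0],"gripper": 0},
    {"dp": [0.02,0,0],"angular": [0,0,0],"gripper": 0},
    {"dp": [0.02,0,0],"angular": [0,0,0],"gripper": 0},
    {"dp": [0.02,0,0],"angular": [0,0,0],"gripper": 0},
    {"dp": [0.02,0,0],"angular": [0,0,0],"gripper": 0}
  ]
}}

```text
clock: 22.75
position: [0.5565, -0.0221, 0.0703]
ee_rot: [0.533, -0.471, 0.53, 0.462]
contact_force: [-4.8, 0.1, 20.3]
width: 0.0002
```

```bash
python3 arc.py .125 .01
```

```text
rotvec/90deg [ 0.001 -0.004  0.007] clock 22.75 pos [ 0.5565 -0.0221  0.0703] tinlocal [-0.0443 -0.0007  0.0703] q6 -1.6 F [-4.84  0.15 20.33] w 0.0002
0 0 dp [-0.033, -0.003, 0.005] ang [0.001, -0.004, 0.007] [ 0.557 -0.021  0.074]
```

>>> {"op": "arm_command", "data": {
  "series": [
    {"dp": [-0.03,0,0],"angular": [0,0,0],"gripper": 0},
    {"dp": [-0.05,0,0],"angular": [0,0,0],"gripper": 0},
    {"dp": [-0.05,0,0],"angular": [0,0,0],"gripper": 0},
    {"dp": [-0.2,0,0],"angular": [0,0,0],"gripper": 0},
    {"dp": [-0.4,0,0],"angular": [0,0,0],"gripper": 0},
    {"dp": [-0.4,0.1,0],"angular": [0,0,0],"gripper": 0},
    {"dp": [-0.4,0.3,0],"angular": [0,0,0],"gripper": 0},
    {"dp": [-0.3,0.4,0],"angular": [0,0,0],"gripper": 0}
  ]
}}

```text
clock: 23.75
position: [0.4559, -0.0079, 0.2893]
ee_rot: [0.529, -0.466, 0.535, 0.467]
contact_force: [-0.4, -0.1, 0.4]
width: 0.0002
```

>>> {"op": "arm_command", "data": {
  "series": [
    {"dp": [0,0.3,0],"angular": [0,0,0],"gripper": 0},
    {"dp": [0,0.2,0],"angular": [0,0,0],"gripper": 0},
    {"dp": [0,0,0],"angular": [0,0,0],"gripper": 0},
    {"dp": [0,0,0],"angular": [0,0,0],"gripper": 0},
    {"dp": [0,0,0],"angular": [0,0,0],"gripper": 0},
    {"dp": [0,0,0],"angular": [0,0,0],"gripper": 0},
    {"dp": [0,0,0],"angular": [0,0,0],"gripper": 0},
    {"dp": [0,0,0],"angular": [0,0,0],"gripper": 0}
  ]
}}

```text
clock: 24.75
position: [0.3954, 0.0, 0.2909]
ee_rot: [0.529, -0.466, 0.534, 0.466]
contact_force: [-0.1, -1.1, -0.3]
width: 0.0
```

```bash
python3 lid.py; python3 -c "
from h import *
im=get_image('side');cv2.imwrite('pics/side4.png',im['image'])
P=cloud(im);L=(P-O)@Ro.from_euler('z',YAW).as_matrix()
m=(abs(L[...,1])<.06)&(abs(L[...,0])<.06)&(L[...,2]<.12)&(L[...,2]>.05);c=L[m]
A=np.linalg.lstsq(np.c_[c[:,:2],np.ones(len(c))],c[:,2],rcond=None)[0];print(len(c),'lid plane slope x,y, z0',A.round(4))
a=dict(np.load('side0.npz'));d=cv2.absdiff(a['image'],im['image']).max(2);print([int((d[y0:y1,x0:x1]>40).sum()) for x0,x1,y0,y1 in((262,292,122,150),(315,352,105,142),(337,405,228,280),(210,335,293,322))])"
```

```text
max z over tin [0.072 0.077 0.08 ]
[-0.42 -0.3   0.35]
[0.15 0.71 0.62]
[ 0.01 -0.17  0.72]
[3.951e-01 1.000e-04 2.911e-01] 24.95
1036 lid plane slope x,y, z0 [-0.0126 -0.0039  0.0739]
[0, 0, 0, 941]
```

View pics/side4.png

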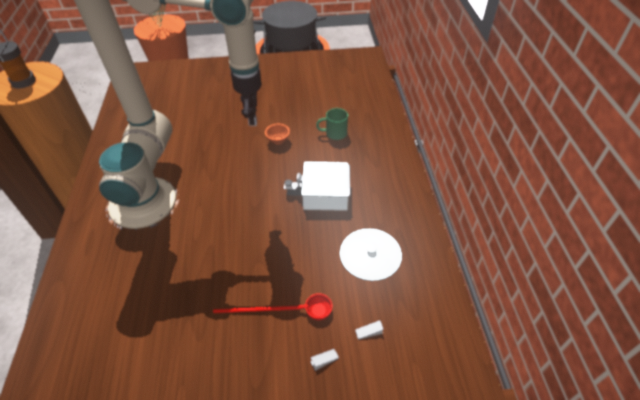

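The lid is shut at (326,186) with a slope of about 0.013 rad, and the clip is gone from the bench. The mug, bowl and pot lid show no pixel change. The ladle's diff comes from the arm's shadow; its outline is unchanged at (214,311) to (332,307).

```bash
python3 -c "
from rig import *
print(sign_off())"
```

```text
the job is handed in; nothing more can be done
None
```

The clip is in the tin and the lid is latched shut. I handed the job in at about 25 s on the robot clock.

- **Opening:** I felt for the thumb piece, touching it at about z = 0.05 m. The catch let go at about 5 N and the lid popped fully open.
- **Clip:** I took the one nearest the base (grip width 23–24 mm), set it on the tin floor and let go. A picture taken before closing showed it lying inside.
- **Closing:** I pushed the lid down from behind until it snapped shut.

**Last checks:**
- With the arm clear for about 1.5 s, the lid stayed shut: fitted slope about 0.013 rad, top at about 74 mm.
- The mug, bowl and pot lid showed no pixel change.
- The ladle region failed the difference check (941 pixels). The arm's shadow lies across it, and its outline looks unmoved.
- The closing press was harder than needed: about 20 N for a moment at the rim, because I was still stepping down after the lid had seated. The snap itself needed about 8 N.

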